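# Cure a denture base plate in the light-curing unit

### The arm

A 7-joint arm with a two-finger parallel gripper is mounted at the origin on the work surface. World frame = base frame: x ahead of the robot, y to its left, z up, the work surface at z = 0. Lengths are in m, angles in rad, forces in N, time in s.
With the tool pointing down it reaches from about 0.425 to 0.875 m from the base axis. Payload 8.4 kg.
Tool frame: the origin (TCP) lies midway between the tips of the shut fingers; the grasp point (between the pads) lies 19 mm behind it (pinch_z is the distance from the TCP to the grasp point, in m); z points along the fingers, y is the line along which they close (so a half turn about z gives the same grasp; the last joint's range is limited). The gripper opens to 87 mm and grips with 3 to 60 N. Pads are 19 mm wide; open, the fingers measure 117 mm over their backs; the gripper's body (75 mm by 190 mm) begins 51 mm behind the grasp point.
Start: joints at [1.121, 0.333, 0.04, 1.465, -0.013, 1.343, -0.059], TCP at [0.223, -0.61, 0.223] pointing down, gripper open.
Joint ranges: [-2.58, 2.58], [-0.38, 2.09], [-1.3, 1.39], [0.25, 2.4], [-1.5, 4.64], [0.08, 2.09], [-2.65, 2.65]. Speed limits (rad/s): [2.22, 2.22, 2.79, 2.79, 3.14, 3.14, 3.14].

### API

Orientations are given as a 3x3 rotation matrix whose columns are the frame's x, y, z axes.
In Python, from station import * gives the robot as it stands.
- The arm moves only by the tool carry_out, never from a script. Its argument "motion" is a list of rows, each a list of 3 entries, a list of its own where there are three numbers: the finger opening in cm, from 0 to 8.7, then the shift along the tool's x, y, z in cm, then the turn, a rotation vector about the tool's x, y, z in rad. A call has exactly 8 rows; each row shifts and turns the commanded pose from where the row before left it, along the tool's axes as they then stand; what a row does not reach is not made up. A row lasts 1/10 s, in which the tool goes at most 50 mm and 8.59 degrees, less where a joint would pass 70% of its speed; a pose out of reach is approached as far as the arm can. A call with a gripper value outside its range is refused whole. The fingers move at their own pace and stop on an object; "newtons" is the grip in N (left out, the last holds). Time passes only in rows, so rows that do not move let the fingers close, or fill a call up. It gives the time, the measured TCP pose, the force, the opening and the grip force at its end, in the units of the state.
- get_state(): the state, without advancing time (a new reading comes with each control period).
- snapshot(name): name is "side" or "top"; returns the picture (420x560x3 uint8, red, green, blue); there is no depth.
- camera_model(name): a dict with "mtx" (3x3 intrinsics, pixels), "rvec" (rotation vector, rad) and "tvec" (3), from world to camera coordinates, as OpenCV has them. Camera axes: x right, y down, z forward; pixel columns grow to the right and rows downward; lengths in m; the calibration is good to about 2 mm. A picture is of the moment at which its call begins. camera_model takes no time and is no camera call.
- finish_job(): hands the job in; it is judged then, once.
The state is a dict: "clock": time; "qpos": joint angles; "dq": joint speeds; "tau": joint torques, N m; "tool_pos": TCP position; "ee_rot": TCP orientation; "force": force on the tool from outside, world axes, zero at the start; "moment": the same for the moment, N m; "width": finger opening in m; "grasp_force": force on a finger pad.
Only numpy, scipy, OpenCV 4.12 (cv2) and the standard library are available. Lean on these libraries where they do the work, as an engineer would, in place of code of your own. Each camera call takes 0.05 s, during which the arm holds its last target. There are 200 camera calls.

### The job

Cure the base plate that is on the stone cast in the light-curing unit's drawer: push the drawer fully home, then switch the unit on at its power rocker (press the far, raised half all the way down), then press the long-cycle key (three ribs) all the way down and let it spring back. The lamps must not come on with the drawer open, no other key may be pressed, the cast must stay standing on its turntable, and nothing on the bench is to be picked up or knocked about.

Things in the scene. Friction and masses are not known exactly. Their poses are not given: they have to be found in the camera images.
- curing_unit: Fixed light-curing unit facing the robot, off-white box 290 wide (y) x 270 deep (x) x 125 mm high. Origin: on the bench below the middle of the housing's front face; x points into the unit, y to its left seen from the front, z up. Grey control panel on the front 100 mm of its top, rising at 15 degrees from 98 mm at the front edge to 125 mm; one row of controls at x = 50, height 111 mm.
- drawer (a joint): How far the drawer at the front of the curing unit stands open, in m: 0 fully home, starts between 0.075 and 0.105, stop at 0.13. It slides along the unit's x axis; 4 N of friction, stays where it is left, no spring.
- drawer_lip (a point): Middle of the front edge of the drawer's grip lip, 85 mm above the bench; moves with the drawer, 22 mm in front of the housing when home. Lip 10 mm high, 200 long, 8 mm proud of the drawer's front panel, which is 270 mm wide, 14 thick, from 8 to 92 mm high. Axes as the unit's.
- turntable (a point): Centre of the top of the 110 mm steel turntable on the drawer's floor, 22 mm above the bench, 84 mm behind the drawer lip's front edge. It moves with the drawer.
- cast_with_plate: Loose stone cast with a pink base plate moulded on it, about 64 x 58 x 27 mm, 110 g, standing on the turntable, up to 20 mm off its centre; origin under its middle. It rides in with the drawer.
- power_rocker (a joint): Black power rocker at the panel's left end (unit y = +110 mm), in rad: 0 off (far half raised), 0.36 on (far half flat, near half raised). 36 mm long up the slope, 24 wide; bezel 46 x 32, 3 mm above the panel; pivot across its middle, 8 mm above the panel. Friction pivot: about 3 N on the far half turns it; it stays where left.
- rocker_far (a point): Point to press: on the face of the rocker's far half, 14 mm from the pivot; it goes down about 5 mm when switched on. While off, axes: x up the panel's slope, y left, z square out of the panel; they turn with the rocker.
- key_short (a joint): Short-cycle key (one rib), white, at unit y = -15 mm, the same size as the long one. In m pressed: 0 up, 0.004 fully down; spring 1.6 N rising to 4.8 N.
- key_medium (a joint): Medium-cycle key (two ribs), white, at unit y = -62 mm, as the short one.
- key_long (a joint): Long-cycle key (three ribs), white, at the panel's right end (unit y = -109 mm). In m pressed: 0 up, 0.004 fully down; spring 1.6 N rising to 4.8 N fully down.
- key_long_top (a point): Centre of the top of the long-cycle key, 8 mm above the panel. The key is 28 mm up the slope by 26 mm wide and moves square to the panel. Axes: x up the slope, y left, z square out of the panel.
- denture: Bystander: loose upper denture, pink with ivory teeth, about 62 x 50 x 20 mm, on the bench. Origin under its middle.
- stone_cast: Bystander: loose toothed stone cast, about 64 x 58 x 32 mm, on the bench. Origin under its middle.
- liquid_bottle: Bystander: loose amber bottle 52 mm across, 115 mm high, on the bench. Origin under its middle.
- mixing_bowl: Bystander: loose black rubber bowl 90 mm across, 55 mm high, on the bench. Origin under its middle.
- powder_jar: Bystander: loose clear jar with a white cap, 54 mm across, 55 mm high, on the bench. Origin under its middle.
- buff_wheel: Bystander: loose cloth buff 72 mm across, 18 mm high, lying on the bench. Origin under its middle.
Not all that is in view belongs to the job. What is shaped like the cast_with_plate but red is not meant.

How it is judged:
By the outcome, as a careful person would: the job done as asked, in the order asked, and still so for the second after the job is handed in, with the robot touching nothing.
It also fails if it takes over 42 s, if anything falls off the work surface, if the arm or the gripper's body presses on something with over 40 N, if the wrist force passes 120 N, or if a joint passes its speed limit or range.

## Working session

There is one attempt and no reset: what is moved stays moved. The work goes in short steps, Python scripts to look and compute and a tool call to move; the robot and the scene stay as the last step left them, time stands still between calls to the robot, and variables do not carry over. Pictures are saved under pics/ and viewed, at most 10 in all, crops included, and the job is handed in when it is done.

Besides the shell and the picture viewer there is one more tool, called after "Request:" as name(argument=value, ...) on one line, values as JSON. carry_out: Moves the arm, as the interface text tells. Its arguments: {"type":"object","properties":{"motion":{"type":"array","items":{"type":"array"}},"newtons":{"type":"number"}},"required":["motion"]}

```bash
mkdir -p pics; python3 - <<'E'
from station import *
import cv2,numpy as np
for n in("side","top"):
    im=snapshot(n);cv2.imwrite(f"pics/{n}0.png",im[:,:,::-1])
    c=camera_model(n);R=cv2.Rodrigues(np.array(c["rvec"],float))[0];print(n,np.round(-R.T@np.ravel(c["tvec"]),3),np.round(R,2).tolist(),np.round(c["mtx"],1).tolist())
s=get_state();print(s["clock"],s["tool_pos"],np.round(s["ee_rot"],3).tolist(),s["width"])
E
```

```text
side [0.309 0.863 1.062] [[-0.97, -0.23, 0.0], [-0.18, 0.72, -0.67], [0.16, -0.66, -0.74]] [[464.0, 0.0, 283.3], [0.0, 464.0, 214.1], [0.0, 0.0, 1.0]]
top [0.323 0.025 1.256] [[-0.02, -1.0, -0.01], [-0.98, 0.02, -0.17], [0.17, 0.01, -0.98]] [[448.3, 0.0, 277.7], [0.0, 448.3, 204.2], [0.0, 0.0, 1.0]]
0.1 [ 0.22319111 -0.6100341   0.22174376] [[0.939, 0.344, -0.001], [0.344, -0.939, 0.001], [-0.0, -0.001, -1.0]] 0.08700498982862506
```

View pics/side0.png

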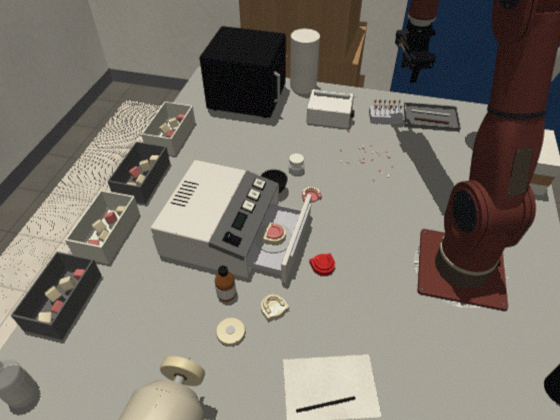

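View pics/top0.png

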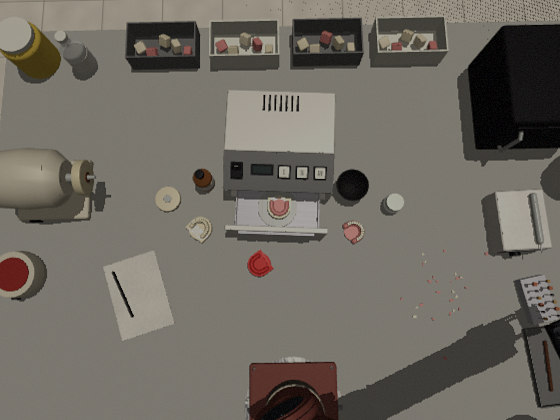

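Top view: unit at about (225–335, 90–192), drawer lip at row ~232, rocker (237,170), keys (284/302/320,172). I'll enlarge both views.

```bash
python3 - <<'E'
import cv2
a=cv2.imread("pics/top0.png")[85:265,185:385];cv2.imwrite("pics/topc.png",cv2.resize(a,None,fx=3.3333,fy=3.3333,interpolation=cv2.INTER_CUBIC)) 
a=cv2.imread("pics/side0.png")[155:305,150:350];cv2.imwrite("pics/sidec.png",cv2.resize(a,None,fx=4,fy=4,interpolation=cv2.INTER_CUBIC))
E
```

```text
(no output)
```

View pics/topc.png

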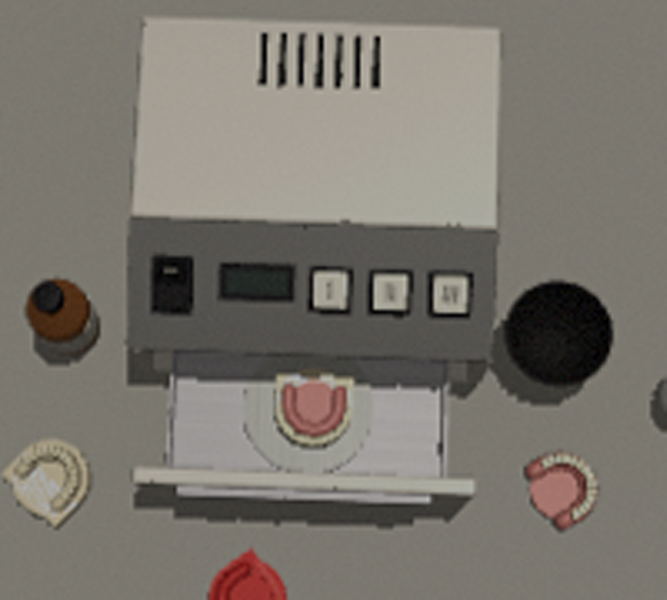

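View pics/sidec.png

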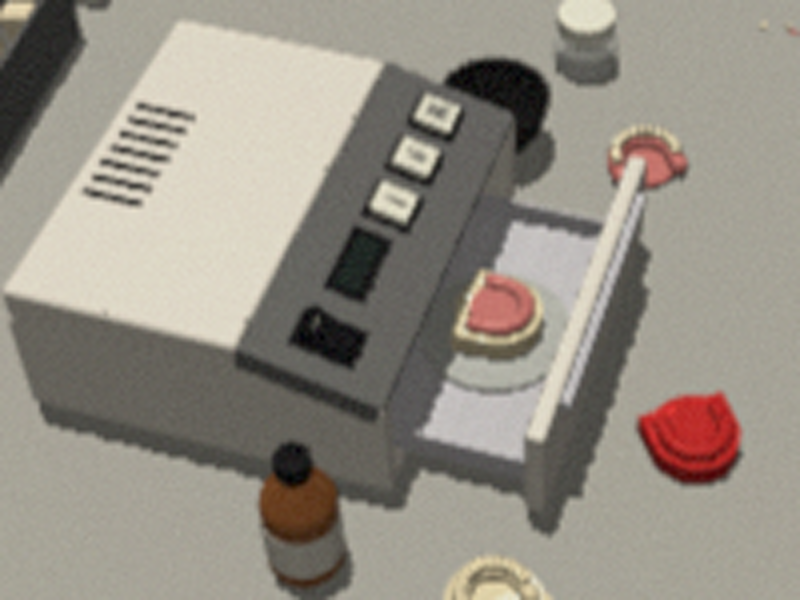

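```bash
cat > fit.py <<'E'
from station import *
import cv2,numpy as np
from scipy.optimize import least_squares
h=.111+.008*np.cos(.262); kx=.05-.008*np.sin(.262)
T=[(.27,.145,.125,143,17),(.27,-.145,.125,499,28),(.1,.145,.125,131,216),(.1,-.145,.125,497,229),(0,.145,.098,127,347),(0,-.145,.098,487,360),
(kx,-.109,h,452,293),(kx,-.062,h,390,292),(kx,-.015,h,330,290),(.05,.11,.114,173,284)]
S=[(.27,-.145,.125,183,20),(.27,.145,.125,8,292),(.1,-.145,.125,385,63),(.1,.145,.125,240,348),(0,.145,.098,378,410),(0,-.145,.098,515,108),
(kx,-.109,h,437,115),(kx,-.062,h,415,158),(kx,-.015,h,393,204),(.05,.11,.114,330,335)]
TD=[(0,.135,.092,134,467),(0,-.135,.092,475,479),(-.014,.135,.092,134,482),(-.014,-.135,.092,474,494)]
SD=[(0,.135,.092,530,432),(-.014,.135,.092,547,440),(0,-.135,.092,632,158),(-.014,-.135,.092,647,161)]
def pack(a,b,s,o):
    A=np.array(a+b,float); return A[:,:3],A[:,3:]/s+o,np.array([0]*len(a)+[1]*len(b))
D={"top":pack(T,TD,3.33333,(185,85)),"side":pack(S,SD,4,(150,155))}
C={n:camera_model(n) for n in D}
def res(p):
    x,y,w,d=p;R=cv2.Rodrigues(np.array([0,0,w]))[0];o=[]
    for n,(P,u,m) in D.items():
        Q=P.copy();Q[:,0]-=m*d;Q=Q@R.T+[x,y,0];c=C[n]
        q=cv2.projectPoints(Q,np.array(c["rvec"],float),np.array(c["tvec"],float),np.array(c["mtx"],float),None)[0][:,0]
        o.append(q-u)
    return np.vstack(o).ravel()
if __name__=="__main__":
    f=least_squares(res,[.55,0,0,.09],loss="soft_l1");p=f.x;print(p.round(4));print(res(p).reshape(-1,2).round(1).tolist())
    R=cv2.Rodrigues(np.array([0,0,p[2]]))[0];o=np.array([p[0],p[1],0]);s,c=np.sin(.262),np.cos(.262)
    for n,v in dict(lip=(-.022-p[3],0,.085),liphome=(-.022,0,.085),rocker_far=(.05+.014*c-.008*s,.11,.111+.014*s+.008*c),key=(kx,-.109,h)).items(): print(n,(R@v+o).round(4))
E
python3 fit.py
```

```text
[ 0.5618  0.0311 -0.0531  0.0926]
[[-0.8, -1.0], [0.4, -1.0], [-0.9, 0.2], [0.1, -0.1], [-0.5, 0.4], [1.4, 0.2], [-0.8, 0.2], [-0.2, -0.1], [-0.2, -0.1], [-0.7, -0.2], [-0.5, -0.4], [0.4, -0.4], [-0.8, 0.4], [0.6, 0.4], [-1.1, -1.0], [-1.9, -0.3], [0.8, -0.9], [-0.6, 0.0], [1.9, -0.3], [0.2, 1.0], [0.5, -1.0], [0.8, -0.8], [0.8, -1.0], [0.1, 0.2], [-0.8, 0.9], [0.1, 0.2], [-0.0, -1.5], [0.8, -1.2]]
lip [0.4473 0.0372 0.085 ]
liphome [0.5398 0.0323 0.085 ]
rocker_far [0.629  0.1377 0.1224]
key [ 0.6039 -0.0803  0.1187]
```

Request:
carry_out(motion=[[0,[0,0,0],[0,0,0.135]],[0,[0,0,0],[0,0,0.135]],[0,[0,0,0],[0,0,0.134]],[0,[2.25,-4.2,0],[0,0,0]],[0,[2.25,-4.2,0],[0,0,0]],[0,[2.25,-4.2,0],[0,0,0]],[0,[2.25,-4.2,0],[0,0,0]],[0,[2.25,-4.2,0],[0,0,0]]], newtons=20)

```text
clock: 0.9
tool_pos: [0.3474, -0.4048, 0.2223]
ee_rot: [[0.999, -0.053, -0.0], [-0.053, -0.999, 0.0], [-0.0, -0.0, -1.0]]
force: [0.9, -0.7, -0.4]
width: 0.0309
grasp_force: 0.0
```

Request:
carry_out(motion=[[0,[2.25,-4.2,0],[0,0,0]],[0,[2.25,-4.2,0],[0,0,0]],[0,[2.25,-4.2,0],[0,0,0]],[0,[2.25,-4.2,0],[0,0,0]],[0,[2.25,-4.2,0],[0,0,0]],[0,[0,0,0],[0,0,0]],[0,[0,0,0],[0,0,0]],[0,[0,0,0],[0,0,0]]])

```text
clock: 1.7
tool_pos: [0.4696, -0.2041, 0.2222]
ee_rot: [[0.999, -0.055, -0.001], [-0.055, -0.999, -0.0], [-0.001, 0.0, -1.0]]
force: [0.3, 0.2, 0.1]
width: 0.0003
grasp_force: 0.0
```

Request:
carry_out(motion=[[0,[-1.14,-4.77,0],[0,0,0]],[0,[-1.14,-4.77,0],[0,0,0]],[0,[-1.14,-4.77,0],[0,0,0]],[0,[-1.14,-4.77,0],[0,0,0]],[0,[-1.14,-4.77,0],[0,0,0]],[0,[0,0,0],[0,0,0]],[0,[0,0,3],[0,0,0]],[0,[0,0,3],[0,0,0]]])

```text
clock: 2.5
tool_pos: [0.4269, 0.0368, 0.1625]
ee_rot: [[0.998, -0.056, 0.002], [-0.056, -0.998, -0.001], [0.002, 0.0, -1.0]]
force: [-0.2, -0.2, -0.3]
width: 0.0003
grasp_force: 0.0
```

Request:
carry_out(motion=[[0,[0,0,2],[0,0,0]],[0,[0,0,2],[0,0,0]],[0,[0,0,2],[0,0,0]],[0,[0,0,2],[0,0,0]],[0,[0,0,1],[0,0,0]],[0,[0,0,0],[0,0,0]],[0,[0,0,0],[0,0,0]],[0,[0,0,0],[0,0,0]]])

```text
clock: 3.3
tool_pos: [0.4269, 0.038, 0.0735]
ee_rot: [[0.999, -0.054, 0.002], [-0.054, -0.999, -0.0], [0.002, -0.0, -1.0]]
force: [1.0, -0.3, -0.4]
width: 0.0004
grasp_force: 0.0
```

Request:
carry_out(motion=[[0,[0.4,0,0],[0,0,0]],[0,[0.4,0,0],[0,0,0]],[0,[0.3,0,0],[0,0,0]],[0,[0.3,0,0],[0,0,0]],[0,[0.4,0,0],[0,0,0]],[0,[0.5,0,0],[0,0,0]],[0,[0.6,0,0],[0,0,0]],[0,[0.7,0,0],[0,0,0]]])

```text
clock: 4.1
tool_pos: [0.4623, 0.0363, 0.0724]
ee_rot: [[0.999, -0.053, -0.001], [-0.053, -0.999, -0.0], [-0.001, 0.0, -1.0]]
force: [-4.6, 1.0, 1.5]
width: 0.0003
grasp_force: 2.3
```

Request:
carry_out(motion=[[0,[0.7,0,0],[0,0,0]],[0,[0.7,0,0],[0,0,0]],[0,[0.7,0,0],[0,0,0]],[0,[0.7,0,0],[0,0,0]],[0,[0.7,0,0],[0,0,0]],[0,[0.7,0,0],[0,0,0]],[0,[0.6,0,0],[0,0,0]],[0,[0.5,0,0],[0,0,0]]])

```text
clock: 4.9
tool_pos: [0.5154, 0.0334, 0.0724]
ee_rot: [[0.999, -0.053, -0.0], [-0.053, -0.999, -0.0], [-0.0, 0.0, -1.0]]
force: [-4.0, -1.1, -0.0]
width: 0.0003
grasp_force: 2.2
```

Request:
carry_out(motion=[[0,[0.3,0,0],[0,0,0]],[0,[0.3,0,0],[0,0,0]],[0,[0.2,0,0],[0,0,0]],[0,[0.2,0,0],[0,0,0]],[0,[0.1,0,0],[0,0,0]],[0,[0.1,0,0],[0,0,0]],[0,[0.1,0,0],[0,0,0]],[0,[0,0,0],[0,0,0]]])

```text
clock: 5.7
tool_pos: [0.5281, 0.0327, 0.0726]
ee_rot: [[0.999, -0.053, 0.0], [-0.053, -0.999, 0.0], [0.0, -0.0, -1.0]]
force: [-3.7, -1.5, -2.1]
width: 0.0005
grasp_force: 1.8
```

Request:
carry_out(motion=[[0,[0.1,0,0],[0,0,0]],[0,[0.1,0,0],[0,0,0]],[0,[0.1,0,0],[0,0,0]],[0,[0,0,0],[0,0,0]],[0,[0,0,0],[0,0,0]],[0,[0,0,0],[0,0,0]],[0,[0,0,0],[0,0,0]],[0,[0,0,0],[0,0,0]]])

```text
clock: 6.5
tool_pos: [0.5298, 0.0327, 0.0725]
ee_rot: [[0.999, -0.053, -0.002], [-0.053, -0.999, -0.0], [-0.002, 0.0, -1.0]]
force: [-9.9, -1.5, 3.7]
width: 0.0001
grasp_force: 5.0
```

Request:
carry_out(motion=[[0,[0.1,0,0],[0,0,0]],[0,[0.1,0,0],[0,0,0]],[0,[0,0,0],[0,0,0]],[0,[0,0,0],[0,0,0]],[0,[0,0,0],[0,0,0]],[0,[0,0,0],[0,0,0]],[0,[0,0,0],[0,0,0]],[0,[0,0,0],[0,0,0]]])

```text
clock: 7.3
tool_pos: [0.5299, 0.0327, 0.0724]
ee_rot: [[0.999, -0.053, -0.006], [-0.053, -0.999, -0.001], [-0.006, 0.001, -1.0]]
force: [-20.0, -2.0, 12.4]
width: -0.0001
grasp_force: 9.8
```

Request:
carry_out(motion=[[0,[-1,0,0],[0,0,0]],[0,[-1.5,0,0],[0,0,0]],[4.5,[0,0,-4],[0,0,0]],[4.5,[0,0,-4],[0,0,0]],[4.5,[0,0,-4],[0,0,0]],[4.5,[0,0,0],[0,0.131,0]],[4.5,[0,0,0],[0,0.131,0]],[4.5,[0,0,0],[0,0,0]]])

```text
clock: 8.1
tool_pos: [0.5058, 0.0339, 0.1925]
ee_rot: [[0.963, -0.052, 0.264], [-0.05, -0.999, -0.016], [0.264, 0.003, -0.964]]
force: [-1.1, -0.4, -0.6]
width: 0.0399
grasp_force: 0.0
```

```bash
cat > tgt.py <<'E'
import sys
from fit import *
p=[.5618,.0311,-.0531];R=cv2.Rodrigues(np.array([0,0,p[2]]))[0];o=np.array([p[0],p[1],0]);sn,c=np.sin(.2618),np.cos(.2618)
def P(s,y,h): return R@[.05+s*c-h*sn,y,.111+s*sn+h*c]+o
st=get_state();E=np.array(st["ee_rot"]);t=np.array(st["tool_pos"]);print(st["clock"],t.round(4),"width",round(st["width"],4))
print("rot now vs unit panel",(R.T@E).round(3).tolist())
for n,a in dict(rocker=(.013,.14,.035),key=(0,-.139,.03)).items():
    w=P(*a);print(n,w.round(4),"shift cm",(E.T@(w-t)*100).round(2))
E
python3 tgt.py; python3 - <<'E'
import sys;sys.path.insert(0,'.')
from tgt import *
for n,(u,v),z in(("bottle_cap",(45,297),.115),("bottle_base_side",(62,335),.03)):
    m=C["top"];K=np.array(m["mtx"]);Rc=cv2.Rodrigues(np.array(m["rvec"],float))[0];cc=-Rc.T@np.ravel(m["tvec"])
    d=Rc.T@np.linalg.inv(K)@[u/3.33333+185,v/3.33333+85,1];w=cc+d*(z-cc[2])/d[2];print(n,w,R.T@(w-o))
im=snapshot("top");cv2.imwrite("pics/t2.png",cv2.resize(im[85:265,185:385,::-1],None,fx=3,fy=3))
E
```

```text
8.1 [0.5058 0.0339 0.1925] width 0.0399
rot now vs unit panel [[0.964, 0.001, 0.264], [0.001, -1.0, -0.002], [0.264, 0.003, -0.964]]
rocker [0.6227 0.1681 0.1482] shift cm [  9.41 -14.02   7.14]
key [ 0.5966 -0.1099  0.14  ] shift cm [ 8.07 13.88  7.7 ]
8.1 [0.5058 0.0339 0.1925] width 0.0399
rot now vs unit panel [[0.964, 0.001, 0.264], [0.001, -1.0, -0.002], [0.264, 0.003, -0.964]]
rocker [0.6227 0.1681 0.1482] shift cm [  9.41 -14.02   7.14]
key [ 0.5966 -0.1099  0.14  ] shift cm [ 8.07 13.88  7.7 ]
bottle_cap [0.60822472 0.23707219 0.115     ] [0.0354273  0.20814587 0.115     ]
bottle_base_side [0.59634495 0.23813022 0.03      ] [0.02350812 0.20857189 0.03      ]
```

View pics/t2.png

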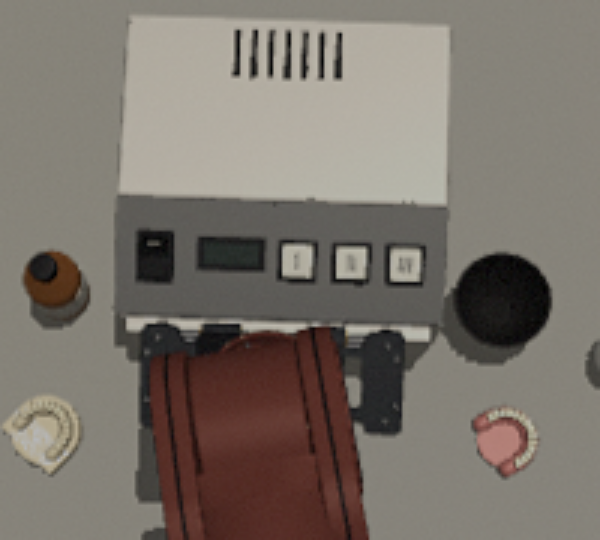

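Drawer strip is now tight against the housing (row ~325), bystanders unmoved.

Request:
carry_out(motion=[[4.5,[2.35,-3.5,0],[0,0,0]],[4.5,[2.35,-3.5,0],[0,0,0]],[4.5,[2.35,-3.5,0],[0,0,0]],[4.5,[2.35,-3.5,0],[0,0,0]],[4.5,[0,0,2.4],[0,0,0]],[4.5,[0,0,2.4],[0,0,0]],[4.5,[0,0,2.3],[0,0,0]],[4.5,[0,0,0],[0,0,0]]])

```text
clock: 8.95
tool_pos: [0.6247, 0.1674, 0.1451]
ee_rot: [[0.966, -0.054, 0.254], [-0.053, -0.999, -0.014], [0.254, -0.0, -0.967]]
force: [0.3, -0.5, 0.4]
width: 0.0449
grasp_force: 0.0
```

```bash
python3 tgt.py; python3 - <<'E'
from station import *
import cv2
a=snapshot("side")[150:270,170:330,::-1]
cv2.imwrite("pics/s3.png",cv2.resize(a,None,fx=5,fy=5,interpolation=cv2.INTER_CUBIC))
E
```

```text
8.95 [0.6247 0.1674 0.1451] width 0.0449
rot now vs unit panel [[0.967, -0.001, 0.254], [-0.001, -1.0, -0.0], [0.254, -0.0, -0.967]]
rocker [0.6227 0.1681 0.1482] shift cm [-0.12 -0.06 -0.35]
key [ 0.5966 -0.1099  0.14  ] shift cm [-1.39 27.85  0.17]
```

View pics/s3.png

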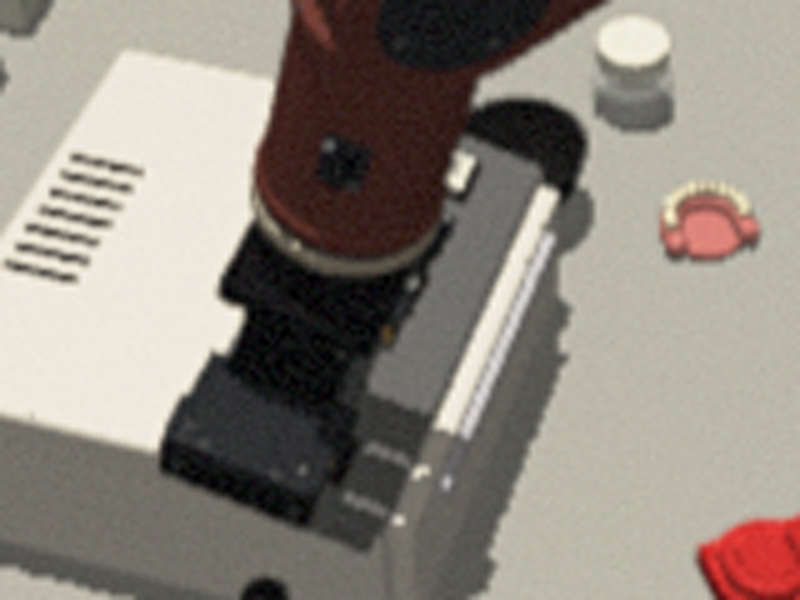

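The side view shows the gripper over the panel's left end, clear of everything. Now I'll press down along the panel normal.

Request:
carry_out(motion=[[4.5,[0,0,0.7],[0,0,0]],[4.5,[0,0,0.6],[0,0,0]],[4.5,[0,0,0.2],[0,0,0]],[4.5,[0,0,0.2],[0,0,0]],[4.5,[0,0,0.2],[0,0,0]],[4.5,[0,0,0],[0,0,0]],[4.5,[0,0,0],[0,0,0]],[4.5,[0,0,0],[0,0,0]]])

```text
clock: 9.8
tool_pos: [0.6295, 0.1677, 0.1302]
ee_rot: [[0.964, -0.053, 0.259], [-0.051, -0.999, -0.014], [0.259, -0.0, -0.966]]
force: [0.1, 0.3, 0.8]
width: 0.045
grasp_force: 0.0
```

Request:
carry_out(motion=[[4.5,[0,0,0.2],[0,0,0]],[4.5,[0,0,0.2],[0,0,0]],[4.5,[0,0,0.1],[0,0,0]],[4.5,[0,0,0.1],[0,0,0]],[4.5,[0,0,0],[0,0,0]],[4.5,[0,0,0],[0,0,0]],[4.5,[0,0,0],[0,0,0]],[4.5,[0,0,0],[0,0,0]]])

```text
clock: 10.6
tool_pos: [0.6309, 0.1676, 0.1242]
ee_rot: [[0.965, -0.053, 0.259], [-0.051, -0.999, -0.014], [0.259, -0.0, -0.966]]
force: [1.3, -0.9, 2.7]
width: 0.0451
grasp_force: 1.0
```

```bash
sed -i '$a f=R.T@(t-o)-[.05,0,.111];print("s,y,h mm",1000*np.array([f[0]*c+f[2]*sn,f[1],f[2]*c-f[0]*sn]).round(4),"F",np.round(st["force"],1))' tgt.py; python3 tgt.py
```

```text
10.6 [0.6309 0.1676 0.1242] width 0.0451
rot now vs unit panel [[0.966, -0.0, 0.259], [-0.0, -1.0, 0.0], [0.259, -0.0, -0.966]]
rocker [0.6227 0.1681 0.1482] shift cm [-0.18 -0.01 -2.53]
key [ 0.5966 -0.1099  0.14  ] shift cm [-1.48 27.89 -2.03]
s,y,h mm [ 14.8 139.9   9.7] F [ 1.3 -0.9  2.7]
```

Request:
carry_out(motion=[[4.5,[0,0,0.1],[0,0,0]],[4.5,[0,0,0.1],[0,0,0]],[4.5,[0,0,0.1],[0,0,0]],[4.5,[0,0,0.1],[0,0,0]],[4.5,[0,0,0],[0,0,0]],[4.5,[0,0,0],[0,0,0]],[4.5,[0,0,0],[0,0,0]],[4.5,[0,0,0],[0,0,0]]])

```text
clock: 11.4
tool_pos: [0.6317, 0.1676, 0.1226]
ee_rot: [[0.964, -0.053, 0.259], [-0.051, -0.999, -0.015], [0.26, 0.001, -0.966]]
force: [-14.4, -2.6, 25.1]
width: 0.0454
grasp_force: 14.3
```

```bash
python3 tgt.py|tail -1
```

```text
s,y,h mm [ 15.1 140.1   7.9] F [-14.4  -2.6  25.1]
```

Request:
carry_out(motion=[[4.5,[0,0,-2],[0,0,0]],[4.5,[0,0,-3],[0,0,0]],[4.5,[-0.25,4.65,0],[0,0,0]],[4.5,[-0.25,4.65,0],[0,0,0]],[4.5,[-0.25,4.65,0],[0,0,0]],[4.5,[-0.25,4.65,0],[0,0,0]],[4.5,[-0.25,4.65,0],[0,0,0]],[4.5,[-0.25,4.65,0],[0,0,0]]])

```text
clock: 12.2
tool_pos: [0.5886, -0.1114, 0.1641]
ee_rot: [[0.965, -0.053, 0.258], [-0.052, -0.999, -0.014], [0.258, -0.0, -0.966]]
force: [0.4, 0.3, 0.2]
width: 0.0452
grasp_force: 0.0
```

Request:
carry_out(motion=[[4.5,[0,0,0],[0,0,0]],[4.5,[0,0,0],[0,0,0]],[4.5,[0,0,0],[0,0,0]],[4.5,[0,0,0],[0,0,0]],[4.5,[0,0,0],[0,0,0]],[4.5,[0,0,0],[0,0,0]],[4.5,[0,0,0],[0,0,0]],[4.5,[0,0,0],[0,0,0]]])

```text
clock: 13.0
tool_pos: [0.5898, -0.1095, 0.1648]
ee_rot: [[0.965, -0.053, 0.259], [-0.051, -0.999, -0.014], [0.259, -0.0, -0.966]]
force: [-0.1, -0.2, -0.5]
width: 0.045
grasp_force: 0.0
```

```bash
python3 tgt.py; python3 - <<'E'
from station import *
import cv2,numpy as np
a=snapshot("side")[160:280,170:330,::-1];b=snapshot("top")[85:205,205:365,::-1]
cv2.imwrite("pics/c4.png",cv2.resize(np.hstack([a,b]),(800,300),interpolation=cv2.INTER_CUBIC))
E
```

```text
13.0 [ 0.5898 -0.1095  0.1648] width 0.045
rot now vs unit panel [[0.966, 0.0, 0.259], [0.0, -1.0, 0.0], [0.259, -0.0, -0.966]]
rocker [0.6227 0.1681 0.1482] shift cm [  1.32 -27.89   2.07]
key [ 0.5966 -0.1099  0.14  ] shift cm [0.01 0.01 2.57]
s,y,h mm [-1.000e-01 -1.389e+02  5.570e+01] F [-0.1 -0.2 -0.5]
```

View pics/c4.png

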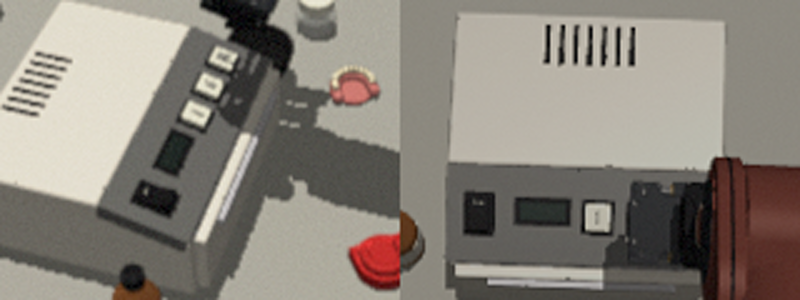

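Rocker highlight on the far half has changed (on), drawer is shut. Tool is exactly over the long key; pressing.

Request:
carry_out(motion=[[4.5,[0,0,1.5],[0,0,0]],[4.5,[0,0,1.5],[0,0,0]],[4.5,[0,0,0.8],[0,0,0]],[4.5,[0,0,0.3],[0,0,0]],[4.5,[0,0,0.2],[0,0,0]],[4.5,[0,0,0.2],[0,0,0]],[4.5,[0,0,0],[0,0,0]],[4.5,[0,0,0],[0,0,0]]])

```text
clock: 13.9
tool_pos: [0.6016, -0.1103, 0.1216]
ee_rot: [[0.964, -0.053, 0.259], [-0.051, -0.999, -0.014], [0.26, 0.0, -0.966]]
force: [-0.4, 0.1, 0.8]
width: 0.0449
grasp_force: 0.0
```

```bash
python3 tgt.py|tail -1
```

```text
s,y,h mm [ 1.000e-01 -1.391e+02  1.100e+01] F [-0.4  0.1  0.8]
```

Request:
carry_out(motion=[[4.5,[0,0,0.2],[0,0,0]],[4.5,[0,0,0.2],[0,0,0]],[4.5,[0,0,0.1],[0,0,0]],[4.5,[0,0,0.1],[0,0,0]],[4.5,[0,0,0.1],[0,0,0]],[4.5,[0,0,0],[0,0,0]],[4.5,[0,0,0],[0,0,0]],[4.5,[0,0,0],[0,0,0]]])

```text
clock: 14.7
tool_pos: [0.6035, -0.1105, 0.1155]
ee_rot: [[0.964, -0.053, 0.259], [-0.051, -0.999, -0.014], [0.26, 0.001, -0.966]]
force: [-6.0, 0.5, 10.8]
width: 0.0449
grasp_force: 6.2
```

```bash
python3 tgt.py|tail -1
```

```text
s,y,h mm [   0.3 -139.2    4.5] F [-6.   0.5 10.8]
```

Request:
carry_out(motion=[[4.5,[0,0,0.1],[0,0,0]],[4.5,[0,0,0],[0,0,0]],[4.5,[0,0,0],[0,0,0]],[4.5,[0,0,-0.5],[0,0,0]],[4.5,[0,0,-1],[0,0,0]],[4.5,[0,0,-2.5],[0,0,0]],[4.5,[0,0,-4],[0,0,0]],[4.5,[0,0,-4],[0,0,0]]])

```text
clock: 15.5
tool_pos: [0.5713, -0.1083, 0.2301]
ee_rot: [[0.965, -0.053, 0.257], [-0.051, -0.999, -0.013], [0.257, -0.001, -0.966]]
force: [1.1, -0.7, 0.4]
width: 0.0448
grasp_force: 0.0
```

Request:
carry_out(motion=[[4.5,[-4,0,0],[0,0,0]],[4.5,[-4,0,0],[0,0,0]],[4.5,[0,4,0],[0,0,0]],[4.5,[0,4,0],[0,0,0]],[4.5,[0,4,0],[0,0,0]],[4.5,[0,4,0],[0,0,0]],[4.5,[0,0,0],[0,0,0]],[4.5,[0,0,0],[0,0,0]]])

```text
clock: 16.3
tool_pos: [0.4863, -0.2647, 0.2084]
ee_rot: [[0.965, -0.055, 0.258], [-0.053, -0.998, -0.013], [0.258, -0.001, -0.966]]
force: [-0.3, 0.2, 0.5]
width: 0.045
grasp_force: 0.0
```

```bash
python3 - <<'E'
from station import *
import cv2,numpy as np
a=snapshot("side")[140:290,150:350,::-1];b=snapshot("top")[85:235,185:385,::-1]
cv2.imwrite("pics/c5.png",cv2.resize(np.hstack([a,b]),(800,300),interpolation=cv2.INTER_CUBIC))
E
```

```text
(no output)
```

View pics/c5.png

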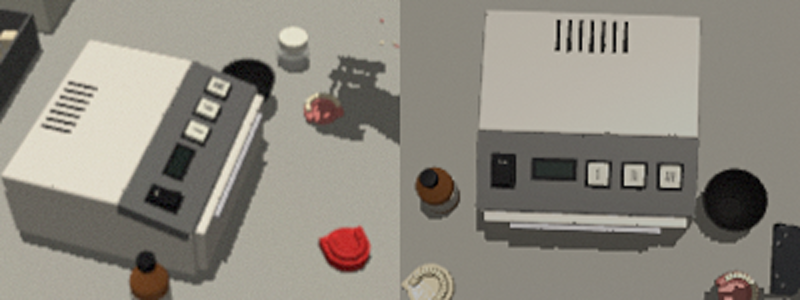

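```bash
python3 - <<'E'
from station import *
import cv2,numpy as np
n={k:snapshot(k)[:,:,::-1] for k in("top","side")}
f=lambda i,r,c:cv2.resize(i[r:r+40,c:c+50],(400,300),interpolation=cv2.INTER_CUBIC)
r=[np.hstack([f(i,R,c) for i in(cv2.imread(f"pics/{k}0.png"),n[k])]) for k,R,c in(("top",150,227),("side",210,215))]
cv2.imwrite("pics/c6.png",np.clip(np.vstack(r)*1.8,0,255).astype(np.uint8))
E
```

```text
(no output)
```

View pics/c6.png

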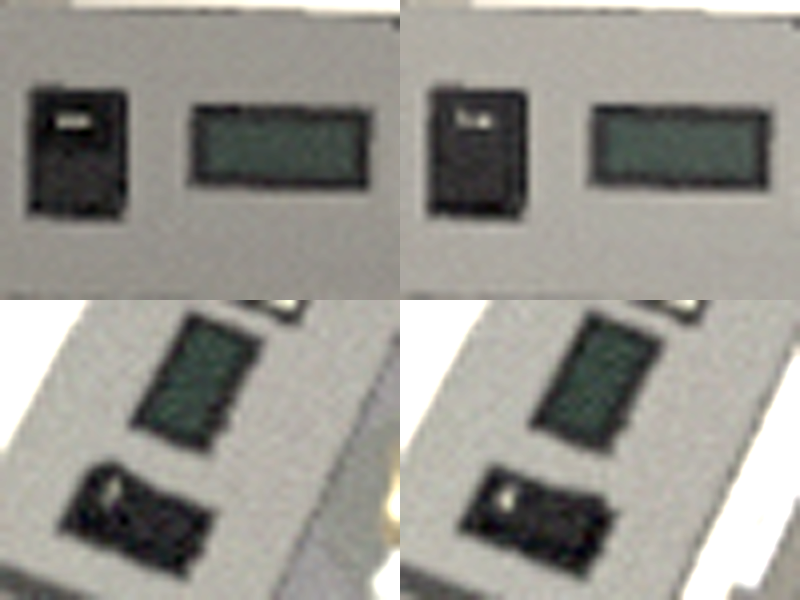

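The rocker has flipped: its far half is now flat and its near half raised. The drawer is home and the key bottomed and was released.

```bash
python3 -c "
from station import *
print(finish_job())"
```

```text
the job is handed in; nothing more can be done
None
```

The job is handed in at about 16 s of the 42 s limit: drawer pushed home to its stop, rocker switched on, and the long-cycle key pressed to its stop and released. The lamps and the cast inside the closed drawer could not be seen in the pictures.

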